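# Hang the skewer rack on its clip by the side slot

### The arm

A 6-joint arm with a two-finger parallel gripper is mounted at the origin on the work surface. World frame = base frame: x ahead of the robot, y to its left, z up, the work surface at z = 0. Lengths are in m, angles in degrees, forces in N, time in s.
With the tool pointing down it reaches from about 0.25 to 0.725 m from the base axis. Payload 9.7 kg.
Tool frame: the origin (TCP) lies on the centre line of the jaws, within the pads' length; the fingertips stand 14 mm ahead of it and the grasp point (between the pads) lies 5 mm behind it; z points along the fingers, y is the line along which they close (so a half turn about z gives the same grasp; the last joint's range is limited). The gripper opens to 85 mm and grips with 20 to 120 N. Pads are 22 mm wide; open, the fingers measure 114 mm over their backs; the gripper's body (76 mm by 85 mm) begins 54 mm behind the grasp point. The pads swing forward as they close: fully open they stand 13 mm farther back than shut.
Start: joints at [75.287, 4.979, 10.078, 95.1, 0, 90], TCP at [0.14, 0.532, 0.245] pointing down, gripper open.
Joint ranges: [-179.16, 179.16], [-48.56, 103.87], [-65.8, 70.77], [-126.05, 130.52], [-82.76, 87.17], [-180, 180]. Speed limits (degrees/s): [127.2, 127.2, 147.25, 180, 180, 180].

### API

Orientations are given as [roll, pitch, yaw] about the fixed x, y, z axes, in that order (R = Rz(yaw) Ry(pitch) Rx(roll)).
In Python, from workcell import bot, camera, get_calibration, ticket gives the robot as it stands. The module is installed in compiled form; this text tells all that it offers.
- The arm moves only by the tool send_rows, never from a script. Its arguments are lists of equal length, an entry for each row: "linear": the shift along the tool's x, y, z in m, a list of three; "twist": the turn, a rotation vector about the tool's x, y, z in units of 10 degrees (1.0 is 10 degrees), a list of three; "gripper": the opening in per cent of the stroke, from 0 (shut) to 100 (fully open). In form: {"linear": [[x, y, z], ...], "twist": [[wx, wy, wz], ...], "gripper": [gripper, ...]}. A call has 1 to 8 rows; each row shifts and turns the commanded pose from where the row before left it, along the tool's axes as they then stand; what a row does not reach is not made up. A row lasts 1/8 s, in which the tool goes at most 62.5 mm and 10.7 degrees, less where a joint would pass 70% of its speed; a pose out of reach is approached as far as the arm can. A call with a gripper value outside its range is refused whole. The fingers move at their own pace and stop on an object; "grip_force" is the grip in N (left out, the last holds). Time passes only in rows, so rows that do not move let the fingers close. It gives the time, the measured TCP pose, the force, the opening and the grip force at its end, in the units of the state.
- bot.get_obs(): the state, without advancing time (a new reading comes with each control period).
- camera(name): name is "scene" or "top"; returns the picture (384x512x3 uint8, red, green, blue); there is no depth.
- get_calibration(name): a dict with "fx", "fy", "cx", "cy" (pixels), "origin" and "orientation" of the camera in the world. Camera axes: x right, y down, z forward; pixel columns grow to the right and rows downward; lengths in m; the calibration is good to about 2 mm. A picture is of the moment at which its call begins. get_calibration takes no time and is no camera call.
- ticket.job_done(): hands the job in; it is judged then, once.
The state is a dict: "time": time; "q": joint angles; "qd": joint speeds; "joint_efforts": joint torques, N m; "ee_pos": TCP position; "tcp_rot": TCP orientation; "wrist_force": force on the tool from outside, world axes, zero at the start; "torque": the same for the moment, N m; "opening": finger opening in m; "grasp_force": force on a finger pad.
Only numpy, scipy, OpenCV 4.12 (cv2) and the standard library are available. Lean on these libraries where they do the work, as an engineer would, in place of code of your own. Each camera call takes 0.05 s, during which the arm holds its last target. There are 200 camera calls.

### The job

Hang the bamboo skewer rack on the spring clip at the tray table's far edge: lift it, rest the lip of its side slot lightly on the clip's headed pin, slide it sideways until the slot's end stops it, then lower it until the pin sits in the top of the notch and carries the weight, and only then let go so that it hangs level and still. The clip holds by its spring alone, so feel your way and never load it with more than 15 N. Leave the bowl, the canister and the two chopstick holders where they stand.

Things in the scene. Friction and masses are not known exactly. Their poses are not given: they have to be found in the camera images.
- rack: Bamboo skewer rack, 181 mm tall, 0.2 to 0.4 kg, standing upright on its bar. Origin: centre of its underside; z up, y along bar and strap, x square to the strap. From below: bar 40 (x) x 140 (y) x 18 mm with skewer holes; steel strap 5 mm thick at x = 0, y -25 to 36 mm, up to 135 mm; neck 20 mm wide; knob. The side slot in the strap is open to +y.
- rack_knob (a point): Centre of the rack's bamboo knob, 22 (x) x 30 (y) x 36 mm, the place to grip from above; it spans heights 145 to 181 mm of the rack, its centre 163 mm over the rack's underside. Axes as the rack. The strap's lip lies 10 mm below the knob's underside.
- rack_lip (a point): Middle of the bare underside of the lip above the slot's mouth, at rack y = 27 mm, height 104 mm. The lip is y 5 to 36 mm, heights 104 to 135 mm. Below the slot the strap reaches only to y = 18 mm (top edge at height 90 mm), so the lip can be set down on the pin here. Axes as the rack.
- rack_seat (a point): Where the pin's centre lies when the rack hangs home: rack y = 0, height 110 mm. The slot (heights 90 to 104 mm) runs inward from the mouth to an end wall at y = -5 mm; over its inner end (y -5 to 5 mm) a notch rises to 116 mm, with a sloping roof that centres the pin. So at the slot's end the rack sinks 10 mm to hang. Axes as the rack.
- clip: Spring clip on the tray's far edge. Origin on the tray surface under the axis of its post (10 mm diameter, top 216 mm up); x points outward, away from the tray, z up. A collar, 26 mm wide, on the post carries the pin, which points inward (-x). Pushed at the pin the clip gives 1 mm sideways per 2 to 3 N, 1 mm down per 12 N. The rack may hang either way round (slot mouth to clip +y or -y).
- pin_low (a point): Lowest place the pin's middle can have: clip x -45, y 0, z 165 mm. The collar was set by hand, so the level pin is 0 to 30 mm above this point: not reported, see or feel it. Pin: 8 mm diameter along x, bare from x -37 (18 mm shoulder on the post's side) to x -53 mm (18 mm head, 5 mm thick). The strap goes on sideways, midway at x -45; it cannot pass over the head.
- bowl: Bystander: matte black ceramic bowl, 116 mm across, 55 mm high; origin at the centre of its underside.
- canister: Bystander: closed tin sesame canister, 66 mm across, 95 mm high; origin at the centre of its underside.
- holder_a: Bystander: short jade-green plastic chopstick holder, an open cup 44 mm across, 45 mm high; origin at the centre of its underside.
- holder_b: Bystander: the second chopstick holder, same as the first.

How it is judged (in metres and radians):
On the way, in this order (a step that is already met when the one before it is completed fails the run):
1. the rack is lifted clear of the tray (height (world z) of rack above 0.03 m and contact force between rack and the fingers above 0.5 N), for 0.1 s.
2. the held rack rests on the pin by the lip beside the notch (x of rack_seat in the frame of clip between -0.055 and -0.036 m and (y of rack_seat in the frame of clip between 0.008 and 0.034 m or y of rack_seat in the frame of clip between -0.034 and -0.008 m) and contact force between rack and clip above 0.3 N and contact force between rack and the fingers above 0.5 N), for 0.2 s.
3. with the slot's inner end at the pin, the pin carries load while the rack is still held (x of rack_seat in the frame of clip between -0.055 and -0.036 m and y of rack_seat in the frame of clip between -0.006 and 0.006 m and contact force between rack and clip above 0.7 N and contact force between rack and the fingers above 0.5 N), for 0.1 s.
At the end, for the whole second after the job is handed in: The rack hangs from the clip's pin alone, at rest: its seat point over the pin within 4 mm sideways, between the shoulder and the head, at the pin's height, its weight on the clip, upright within 0.12 rad and its strap square to the pin within 0.35 rad (x of rack_seat in the frame of clip between -0.055 and -0.036 m and y of rack_seat in the frame of clip between -0.004 and 0.004 m and height (world z) of rack_seat between 0.155 and 0.202 m and contact force between rack and clip above 1 N and angle between rack's own z axis and vertical below 0.12 rad and angle between the x axis of rack and the x axis of clip, either way round below 0.35 rad and linear speed of rack below 0.02 m/s and angular speed of rack below 0.3 rad/s); the robot touches nothing.
It fails at once if the clip is loaded with more than 15 N (contact force between clip and anything else above 15 N).
It fails at once if a bystander is moved by more than 15 mm (distance of any of bowl, canister, holder_a, holder_b from where it was at the start of the episode above 0.015 m).
It also fails if it takes over 70 s, if anything falls off the work surface, if the arm or the gripper's body presses on something with over 40 N, if the wrist force passes 120 N, or if a joint passes its speed limit or range.

## Working session

There is one attempt and no reset: what is moved stays moved. The work goes in short steps, Python scripts to look and compute and a tool call to move; the robot and the scene stay as the last step left them, time stands still between calls to the robot, and variables do not carry over. Pictures are saved under pics/ and viewed, at most 10 in all, crops included, and the job is handed in when it is done.

Besides the shell and the picture viewer there is one more tool, called after "Request:" in YAML: its name, and indented under it one key for each argument. send_rows: Moves the arm, as the interface text tells. Its arguments: {"type":"object","properties":{"linear":{"type":"array"},"twist":{"type":"array"},"gripper":{"type":"array"},"grip_force":{"type":"number"}},"required":["linear","twist","gripper"]}

```bash
mkdir -p pics
python3 - <<'E'
from workcell import bot,camera,get_calibration
import cv2
for n in("scene","top"):
    c=get_calibration(n);print(n,c)
    im=camera(n);cv2.imwrite(f"pics/{n}0.png",cv2.resize(im[:,:,::-1],(800,600),interpolation=cv2.INTER_CUBIC))
o=bot.get_obs();print(o)
E
```

```text
scene {'fx': 417.25933466403194, 'fy': 417.25933466403194, 'cx': 260.76844106280146, 'cy': 188.45370421557936, 'origin': array([ 1.16810437, -0.4015835 ,  0.84798133]), 'orientation': array([-132.4676586 ,    0.31737165,   55.50378796])}
top {'fx': 431.08597737495603, 'fy': 431.08597737495603, 'cx': 259.2902895594741, 'cy': 194.3416190340667, 'origin': array([0.44056946, 0.03223967, 1.31693039]), 'orientation': array([-176.09406598,   -0.25005878,  -88.58721348])}
{'time': 0.1, 'q': array([ 7.52850365e+01,  5.00815707e+00,  1.00374818e+01,  9.51009018e+01,
       -2.03944243e-03,  9.00005460e+01]), 'qd': array([ 0.00133419, -0.10302825,  0.15158885, -0.0631598 ,  0.03881135,
       -0.1044904 ]), 'joint_efforts': array([-8.28260490e-04, -5.21559834e+01,  4.65653336e+01,  1.60389533e-02,
       -1.08534589e-04,  5.14932438e-06]), 'ee_pos': array([0.13966249, 0.53175791, 0.24463842]), 'tcp_rot': array([-1.79928423e+02,  2.04012291e-03,  1.65284493e+02]), 'wrist_force': array([-0.54066737,  1.2473811 ,  0.43405137]), 'torque': array([ 0.02878057, -0.03403281,  0.04084683]), 'grasp_force': 0.0, 'opening': 0.08532173619749234}
```

View pics/scene0.png

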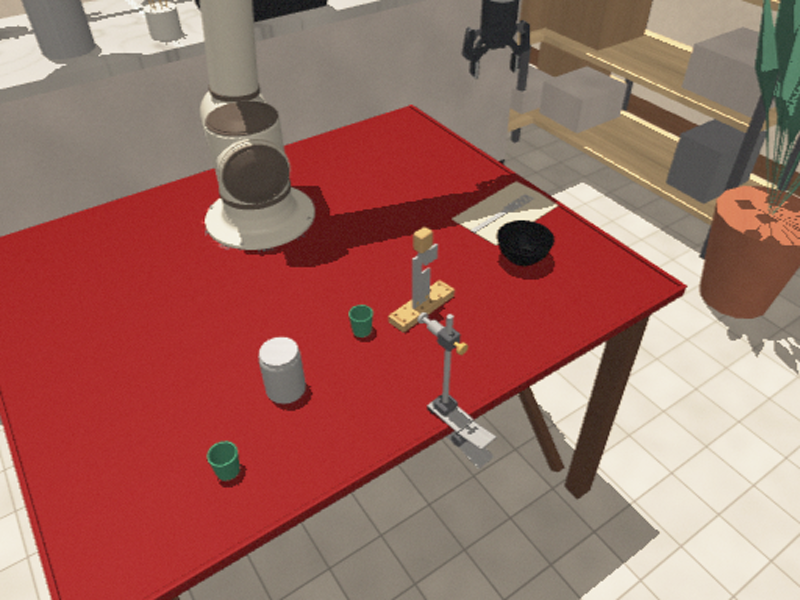

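View pics/top0.png

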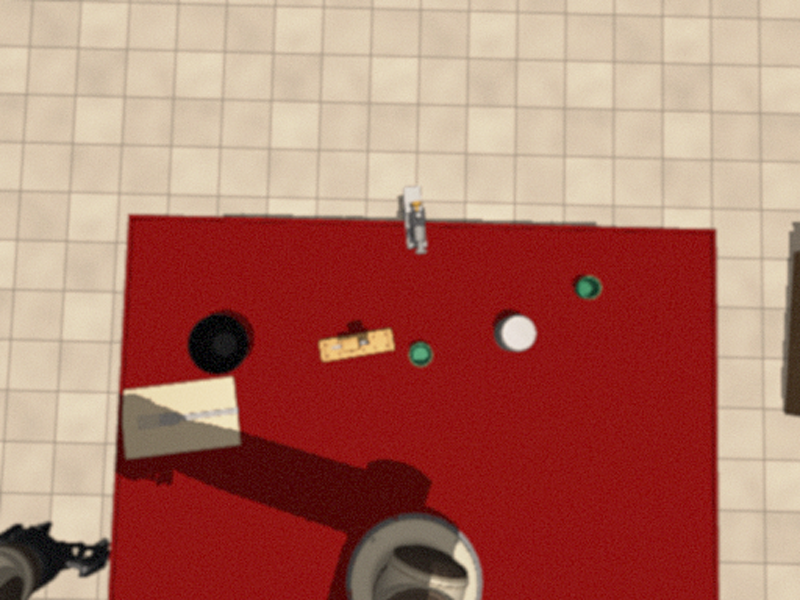

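The scene view shows the rack (knob near 423,240, mouth of the slot to the right), the clip (post 448,400 to 448,320) and its pin near 430,322. In the top view the rack bar is at 356,345, with a green holder beside it at 420,353 and the clip at 415,225. I'll enlarge both.

```bash
cat > h.py <<'E'
import numpy as np,cv2
from workcell import bot,camera,get_calibration
from scipy.spatial.transform import Rotation as R
def cal(n):
    c=get_calibration(n);return c,R.from_euler('xyz',c['orientation'],degrees=True).as_matrix()
def ray(n,u,v):
    c,M=cal(n);d=M@np.array([(u-c['cx'])/c['fx'],(v-c['cy'])/c['fy'],1]);return c['origin'],d/np.linalg.norm(d)
def atz(n,u,v,z):
    o,d=ray(n,u,v);return o+d*(z-o[2])/d[2]
def proj(n,p):
    c,M=cal(n);q=M.T@(np.asarray(p,float)-c['origin']);return np.array([c['fx']*q[0]/q[2]+c['cx'],c['fy']*q[1]/q[2]+c['cy']])
def tri(uv1,uv2):
    o1,d1=ray('scene',*uv1);o2,d2=ray('top',*uv2)
    t=np.linalg.lstsq(np.c_[d1,-d2],o2-o1,rcond=None)[0];a=o1+t[0]*d1;b=o2+t[1]*d2
    return (a+b)/2,np.linalg.norm(a-b)
def crop(im,x0,y0,x1,y1,k):
    r=cv2.resize(im[y0:y1,x0:x1,::-1],None,fx=k,fy=k,interpolation=cv2.INTER_CUBIC).copy()
    for x in range(-(-x0//10)*10,x1,10):cv2.line(r,((x-x0)*k,0),((x-x0)*k,6),(0,255,255),1);cv2.putText(r,str(x),((x-x0)*k,16),0,.32,(0,255,255),1)
    for y in range(-(-y0//10)*10,y1,10):cv2.line(r,(0,(y-y0)*k),(6,(y-y0)*k),(0,255,255),1);cv2.putText(r,str(y),(8,(y-y0)*k+4),0,.32,(0,255,255),1)
    return r
def save(f,*crops):
    H=max(c.shape[0] for c in crops)
    cv2.imwrite(f,np.hstack([cv2.copyMakeBorder(c,0,H-c.shape[0],0,0,cv2.BORDER_CONSTANT) for c in crops]))
E
python3 - <<'E'
from h import *
s=np.mean([camera('scene').astype(float) for _ in range(1)],0).astype(np.uint8);t=camera('top')
a=crop(s,245,140,325,215,5);b=crop(s,255,190,335,235,5)
save('pics/c1.png',np.vstack([a,b]),crop(t,200,110,278,240,4))
import cv2;print(cv2.imread('pics/c1.png').shape)
E
```

```text
(600, 712, 3)
```

View pics/c1.png

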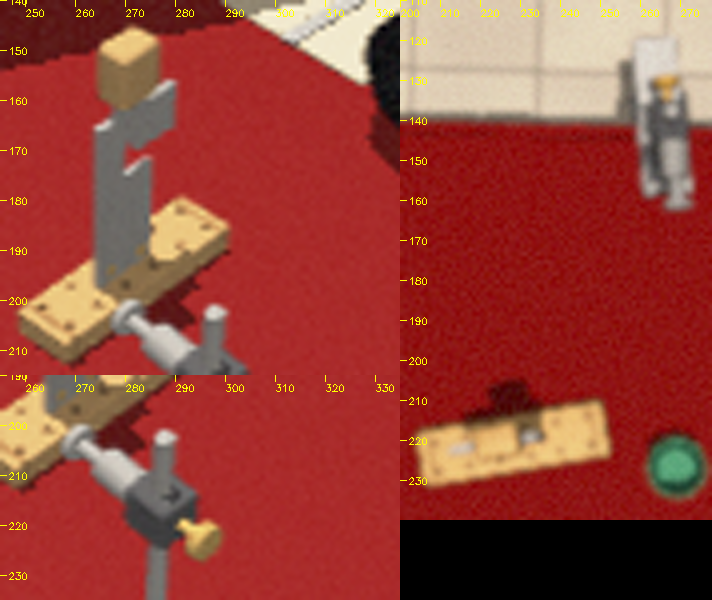

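The crops give the bar's top corners in the scene at (247,203), (290,185), (280.5,179.5) and in the top view at (204,218), (250.5,210), (252.5,224), (208,232). The slot mouth faces world +y. The pin head is at scene (268.5,203.5) and top (267.5,161), and the post top at scene (288,201.6).

Run:
```python
from h import *
from scipy.optimize import least_squares
np.set_printoptions(precision=4,suppress=True)
# rack corners
for u in [(204,218),(250.5,210),(252.5,224),(208,232)]:print('top bar',atz('top',*u,.018))
for u in [(247,203),(290,185),(280.5,179.5),(258,209)]:print('sc bar',atz('scene',*u,.018))
obs=[('top',(204,218),(20,70,18)),('top',(250.5,210),(20,-70,18)),('top',(252.5,224),(-20,-70,18)),('top',(208,232),(-20,70,18)),
('scene',(290,185),(20,70,18)),('scene',(280.5,179.5),(-20,70,18)),('scene',(258,209),(20,-70,18)),('scene',(247.3,202),(-20,-70,18)),
('scene',(264,165.5),(0,-25,135)),('scene',(280,156),(0,36,135)),('scene',(280,165),(0,36,104)),('scene',(275.3,171),(0,18,90)),
('scene',(277,148.5),(11,15,181)),('scene',(269.5,154),(11,-15,181)),('scene',(264.5,151),(-11,-15,181)),('scene',(271.5,145.5),(-11,15,181))]
def f(p):
    r=[]
    M=R.from_euler('z',p[2]).as_matrix()
    for c,u,q in obs:r.append(proj(c,M@np.array(q)/1000+[p[0],p[1],p[3]])-u)
    return np.ravel(r)
s=least_squares(f,[.45,.1,.1,0],loss='soft_l1');print(s.x,np.degrees(s.x[2]));print(np.reshape(f(s.x),(-1,2)))
print('post',atz('scene',288,201.4,.216))
print('head',tri((268.5,203.3),(267.5,161)))
for u in [(267,138),(265,139)]:print('posttop top',atz('top',*u,.216))
print('collar',atz('top',258.5,125,.0))
```

```text
top bar [0.4539 0.1932 0.018 ]
top bar [0.4814 0.0541 0.018 ]
top bar [0.4395 0.047  0.018 ]
top bar [0.4123 0.1798 0.018 ]
sc bar [0.4462 0.0415 0.018 ]
sc bar [0.4552 0.1881 0.018 ]
sc bar [0.4192 0.1797 0.018 ]
sc bar [0.4838 0.0537 0.018 ]
[ 0.4474  0.1203  0.1958 -0.0049] 11.220350410005379
[[ 0.301   0.2001]
 [-0.4792  0.304 ]
 [-0.24   -0.6304]
 [-1.5495 -0.6957]
 [ 0.835   0.2541]
 [ 0.4123 -0.3656]
 [-0.0606  0.2745]
 [ 0.6759  0.3608]
 [-0.0853  1.1067]
 [-0.8482  0.5393]
 [-1.1134  0.1869]
 [-0.8277  0.9297]
 [ 0.2991 -0.3003]
 [ 0.0635 -0.8268]
 [-0.9605 -1.347 ]
 [-0.2188 -0.7207]]
post [0.6651 0.0115 0.216 ]
head (array([0.6073, 0.0059, 0.1672]), np.float64(0.008077875512233589))
posttop top [0.6622 0.013  0.216 ]
posttop top [0.6594 0.0181 0.216 ]
collar [0.7457 0.0365 0.    ]
```

Run:
```python
from h import *
from scipy.optimize import least_squares
np.set_printoptions(precision=4,suppress=True)
print('head',tri((268.5,203.3),(269.5,160.5)), atz('scene',268.5,203.3,.175),atz('top',269.5,160.5,.175))
def pt(p,q,h):
    return R.from_euler('z',p[2]).as_matrix()@np.array([q[0],q[1],q[2]+(p[3] if h else 0)])+[p[0],p[1],0]
obs=[('scene',(288,201.6),(0,0,.216),0),('scene',(286.4,250),(0,0,.03),0),('scene',(268.5,203.3),(-.0555,0,.165),1),('scene',(276.2,208.7),(-.037,0,.165),1),('top',(269.5,160.5),(-.0555,0,.165),1),('top',(267.5,138),(0,0,.216),0)]
obs[1:2]=[]
def f(p):return np.ravel([proj(c,pt(p,q,h))-u for c,u,q,h in obs])
s=least_squares(f,[.665,.012,.1,.01],loss='soft_l1');print(s.x,np.degrees(s.x[2]));print(np.reshape(f(s.x),(-1,2)))
p=s.x
print('post base px',proj('scene',pt(p,(0,0,.03),0)))
# overlay of rack and clip models
a=camera('scene').copy();t=camera('top').copy()
rk=[.4474,.1203,.1958,0]
def ov(n,im,x0,y0,x1,y1,k):
    r=crop(im,x0,y0,x1,y1,k)
    def L(pts,pp,h,col):
        P=np.array([(proj(n,pt(pp,q,h))+.5-[x0,y0])*k for q in pts]).astype(np.int32)
        cv2.polylines(r,[P],False,col,1)
    th=np.linspace(0,2*np.pi,24);G=(0,255,0)
    for x in(-.053,-.058,-.037):L([(x,.009*np.cos(v),.165+.009*np.sin(v)) for v in th],p,1,G)
    L([(.005*np.cos(v),.005*np.sin(v),.216) for v in th],p,0,G);L([(0,0,0),(0,0,.216)],p,0,G)
    L([(x/1e3,y/1e3,.018) for x,y in[(20,70),(20,-70),(-20,-70),(-20,70),(20,70)]],rk,0,G)
    for z in(.145,.181):L([(x/1e3,y/1e3,z) for x,y in[(11,15),(11,-15),(-11,-15),(-11,15),(11,15)]],rk,0,(255,0,0))
    L([(0,-.025,.018),(0,-.025,.135),(0,.036,.135),(0,.036,.104),(0,.005,.104)],rk,0,(255,0,255))
    return r
save('pics/o1.png',ov('scene',a,243,138,303,263,4),ov('top',t,200,115,290,240,5))
```

```text
head (array([0.6093, 0.0022, 0.1707]), np.float64(0.0043698370417739815)) [ 0.6118 -0.0023  0.175 ] [0.6098 0.0042 0.175 ]
[0.6644 0.0117 0.1567 0.0033] 8.976264240687945
[[-0.0912 -0.4046]
 [ 1.3124  0.5986]
 [-0.7469 -0.7133]
 [ 0.3358  0.4589]
 [ 0.0044 -0.8625]]
post base px [285.0198 255.1744]
```

View pics/o1.png

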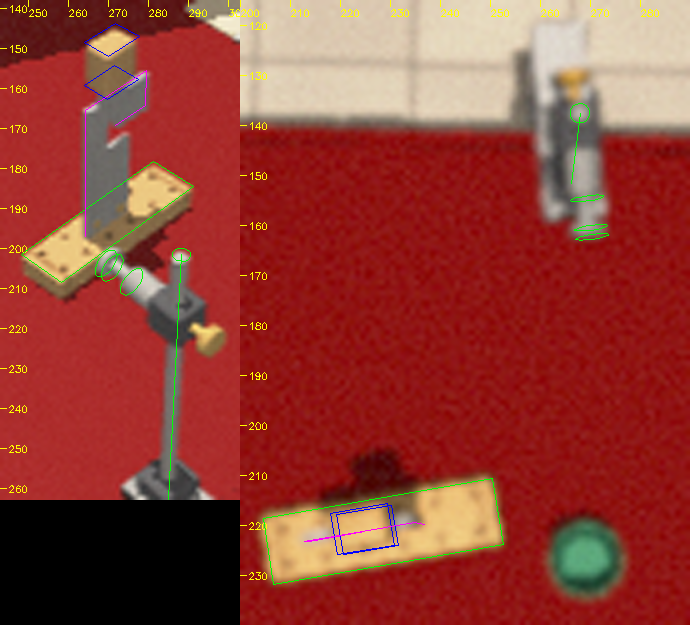

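The overlay fits both models well: rack at (0.447, 0.120), yaw 11.2°; clip post at (0.664, 0.012), yaw about 9°, pin z about 0.169. I'll grip along rack y, so the open fingers stay clear of the post. First a small turn to check the wrist's sense.

Request:
send_rows:
  linear:
    - [0, 0, 0]
    - [0, 0, 0]
  twist:
    - [0, 0, 1.0]
    - [0, 0, 0]
  gripper: [100, 100]

```text
time: 0.55
ee_pos: [0.1397, 0.5319, 0.2452]
tcp_rot: [-180.0, 0.0, 155.3]
wrist_force: [0.4, 0.9, -0.3]
opening: 0.0853
grasp_force: 0.0
```

```bash
cat >> h.py <<'E'
def plan(tgt,yaw,n,cmd=None):
    o=bot.get_obs();p=np.array(o['ee_pos']) if cmd is None else np.array(cmd[:3]);y0=o['tcp_rot'][2] if cmd is None else cmd[3]
    dy=(yaw-y0+180)%360-180;d=(np.array(tgt)-p)/n;lin=[]
    for i in range(n):
        M=R.from_euler('xyz',[180,0,y0+dy*i/n],degrees=True).as_matrix();lin.append(list(map(float,np.round(M.T@d,4))))
    print(lin,'tw z',-dy/n/10)
E
python3 - <<'E'
from h import *
o=bot.get_obs();print(o['time'],o['q'],o['ee_pos'],o['tcp_rot'])
plan([.447,.120,.235],191.2,9);plan([.447,.120,.235],11.2,16)
E
```

```text
0.55 [ 7.52859675e+01  4.98010894e+00  1.00731142e+01  9.51000129e+01
 -5.91353593e-04  9.99460905e+01] [0.13969099 0.53192858 0.24522683] [-1.79993200e+02  1.79283641e-03  1.55339877e+02]
[[-0.0501, -0.0273, 0.0011], [-0.0481, -0.0308, 0.0011], [-0.0459, -0.034, 0.0011], [-0.0434, -0.0371, 0.0011], [-0.0407, -0.0401, 0.0011], [-0.0378, -0.0428, 0.0011], [-0.0347, -0.0453, 0.0011], [-0.0315, -0.0476, 0.0011], [-0.0281, -0.0497, 0.0011]] tw z -0.39844580897432613
[[-0.0282, -0.0154, 0.0006], [-0.0303, -0.0108, 0.0006], [-0.0316, -0.0059, 0.0006], [-0.0321, -0.0009, 0.0006], [-0.0319, 0.0041, 0.0006], [-0.0308, 0.0091, 0.0006], [-0.029, 0.0138, 0.0006], [-0.0265, 0.0182, 0.0006], [-0.0233, 0.0221, 0.0006], [-0.0196, 0.0255, 0.0006], [-0.0153, 0.0282, 0.0006], [-0.0107, 0.0303, 0.0006], [-0.0059, 0.0316, 0.0006], [-0.0008, 0.0321, 0.0006], [0.0042, 0.0318, 0.0006], [0.0091, 0.0308, 0.0006]] tw z 0.9008742324519415
```

Request:
send_rows:
  linear:
    - [-0.05, -0.027, 0.001]
    - [-0.048, -0.031, 0.001]
    - [-0.046, -0.034, 0.001]
    - [-0.043, -0.037, 0.001]
    - [-0.041, -0.04, 0.001]
    - [-0.038, -0.043, 0.001]
    - [-0.035, -0.045, 0.001]
    - [-0.031, -0.048, 0.001]
  twist:
    - [0, 0, -0.4]
    - [0, 0, -0.4]
    - [0, 0, -0.4]
    - [0, 0, -0.4]
    - [0, 0, -0.4]
    - [0, 0, -0.4]
    - [0, 0, -0.4]
    - [0, 0, -0.4]
  gripper: [80, 80, 80, 80, 80, 80, 80, 80]

```text
time: 1.55
ee_pos: [0.4137, 0.1642, 0.2375]
tcp_rot: [180.0, 0.0, -172.3]
wrist_force: [1.6, 0.5, -0.2]
opening: 0.0686
grasp_force: 0.0
```

Run:
```python
from h import *
plan([.4474,.1203,.235],191.2,2)
```

```text
[[-0.0138, -0.024, 0.0012], [-0.013, -0.0244, 0.0012]] tw z -0.17596138897465038
```

Request:
send_rows:
  linear:
    - [-0.014, -0.024, 0.001]
    - [-0.013, -0.024, 0.001]
    - [0, 0, 0]
    - [0, 0, 0]
  twist:
    - [0, 0, -0.18]
    - [0, 0, -0.17]
    - [0, 0, 0]
    - [0, 0, 0]
  gripper: [80, 80, 80, 80]

```text
time: 2.05
ee_pos: [0.4461, 0.1225, 0.2353]
tcp_rot: [180.0, -0.0, -169.1]
wrist_force: [0.4, 0.1, -1.0]
opening: 0.0682
grasp_force: 0.0
```

Run:
```python
from h import *
o=bot.get_obs();print(o['ee_pos'],o['tcp_rot'],o['wrist_force'])
plan([.4474,.1203,.235],191.2,1)
s=camera('scene');t=camera('top')
# mark expected tip projections: TCP ray downward
save('pics/g1.png',crop(s,230,110,310,215,5),crop(t,195,170,275,240,5))
```

```text
[0.4460722  0.12247207 0.23531072] [ 1.79988706e+02 -1.15534206e-02 -1.69131913e+02] [ 0.39838219  0.05673048 -0.98937236]
[[-0.0009, -0.0024, 0.0003]] tw z -0.033191303070645974
```

View pics/g1.png

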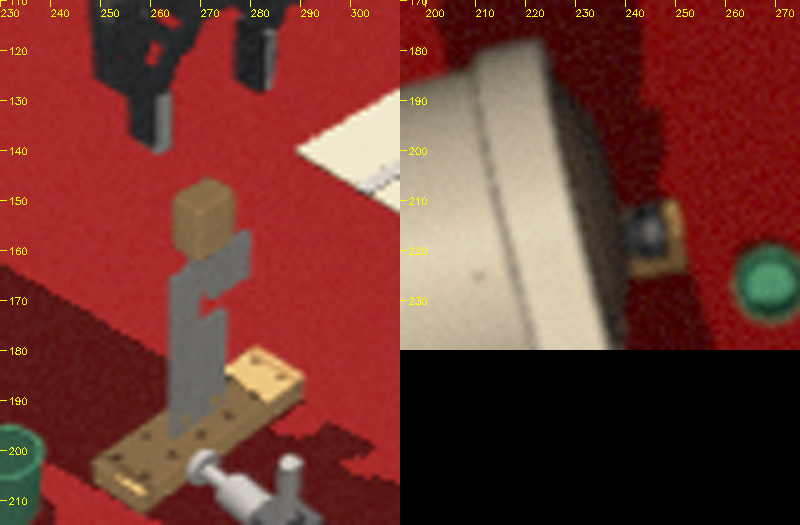

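The open fingers straddle the knob (tips at scene 262,140 and 282,117, knob at 271,152) along the rack's y. I'll descend and grip.

Request:
send_rows:
  linear:
    - [-0.001, -0.002, 0.015]
    - [0, 0, 0.02]
    - [0, 0, 0.02]
    - [0, 0, 0.015]
    - [0, 0, 0.005]
    - [0, 0, 0]
  twist:
    - [0, 0, -0.03]
    - [0, 0, 0]
    - [0, 0, 0]
    - [0, 0, 0]
    - [0, 0, 0]
    - [0, 0, 0]
  gripper: [80, 80, 80, 80, 80, 80]

```text
time: 2.9
ee_pos: [0.4476, 0.1205, 0.1602]
tcp_rot: [-180.0, -0.0, -168.9]
wrist_force: [-0.8, -0.9, 0.1]
opening: 0.0681
grasp_force: 0.0
```

Request:
send_rows:
  linear:
    - [0, 0, 0]
    - [0, 0, 0]
    - [0, 0, 0]
    - [0, 0, 0]
    - [0, 0, 0]
    - [0, 0, 0]
  twist:
    - [0, 0, 0]
    - [0, 0, 0]
    - [0, 0, 0]
    - [0, 0, 0]
    - [0, 0, 0]
    - [0, 0, 0]
  gripper: [20, 20, 20, 20, 20, 20]
  grip_force: 50

```text
time: 3.65
ee_pos: [0.4479, 0.1206, 0.1608]
tcp_rot: [180.0, 0.1, -168.9]
wrist_force: [-0.2, 2.1, 5.2]
opening: 0.0294
grasp_force: 52.2
```

Request:
send_rows:
  linear:
    - [0, 0, -0.005]
    - [0, 0, -0.025]
    - [0, 0, -0.03]
    - [0, 0, -0.03]
    - [0, 0, -0.025]
    - [0, 0, 0]
    - [0, 0, 0]
  twist:
    - [0, 0, 0]
    - [0, 0, 0]
    - [0, 0, 0]
    - [0, 0, 0]
    - [0, 0, 0]
    - [0, 0, 0]
    - [0, 0, 0]
  gripper: [20, 20, 20, 20, 20, 20, 20]

```text
time: 4.53
ee_pos: [0.4475, 0.1203, 0.2739]
tcp_rot: [-180.0, -0.1, -168.9]
wrist_force: [0.2, 0.3, -2.4]
opening: 0.0296
grasp_force: 51.2
```

Run:
```python
from h import *
o=bot.get_obs();print(o['ee_pos'],o['tcp_rot'],o['wrist_force'],o['torque'],o['opening'])
print('canister',atz('top',518/1.5625,333/1.5625,.095))
plan([.447,-.055,.275],189,4)
plan([.624,-.055,.275],189,5,[.447,-.055,.275,189])
```

```text
[0.44746772 0.12031692 0.2739007 ] [-1.79985230e+02 -1.05678284e-01 -1.68917157e+02] [ 0.20414424  0.30798877 -2.44712246] [-0.00866496  0.0425674  -0.07362839] 0.029622452547299952
canister [ 0.47587487 -0.1770461   0.095     ]
[[0.0085, -0.043, -0.0003], [0.0081, -0.0431, -0.0003], [0.0078, -0.0431, -0.0003], [0.0074, -0.0432, -0.0003]] tw z 0.05207107695838999
[[-0.035, -0.0055, -0.0], [-0.035, -0.0055, -0.0], [-0.035, -0.0055, -0.0], [-0.035, -0.0055, -0.0], [-0.035, -0.0055, -0.0]] tw z 0.0
```

Request:
send_rows:
  linear:
    - [0.004, -0.02, 0]
    - [0.008, -0.043, 0]
    - [0.008, -0.043, 0]
    - [0.008, -0.043, 0]
    - [0.004, -0.023, 0]
    - [0, 0, 0]
  twist:
    - [0, 0, 0.04]
    - [0, 0, 0.04]
    - [0, 0, 0.04]
    - [0, 0, 0.05]
    - [0, 0, 0.04]
    - [0, 0, 0]
  gripper: [20, 20, 20, 20, 20, 20]

```text
time: 5.28
ee_pos: [0.4463, -0.0557, 0.2738]
tcp_rot: [180.0, -0.1, -171.2]
wrist_force: [0.2, 0.2, -2.4]
opening: 0.0291
grasp_force: 51.2
```

Request:
send_rows:
  linear:
    - [-0.02, -0.003, 0]
    - [-0.035, -0.005, 0]
    - [-0.035, -0.006, 0]
    - [-0.035, -0.006, 0]
    - [-0.03, -0.005, 0]
    - [-0.02, -0.003, 0]
    - [0, 0, 0]
    - [0, 0, 0]
  twist:
    - [0, 0, 0]
    - [0, 0, 0]
    - [0, 0, 0]
    - [0, 0, 0]
    - [0, 0, 0]
    - [0, 0, 0]
    - [0, 0, 0]
    - [0, 0, 0]
  gripper: [20, 20, 20, 20, 20, 20, 20, 20]

```text
time: 6.28
ee_pos: [0.6235, -0.0541, 0.2747]
tcp_rot: [180.0, -0.1, -171.0]
wrist_force: [-0.3, 0.9, -2.6]
opening: 0.029
grasp_force: 51.1
```

Run:
```python
from h import *
o=bot.get_obs();print(o['ee_pos'],o['tcp_rot'],o['wrist_force'],o['torque'])
s=camera('scene');t=camera('top')
save('pics/a1.png',crop(s,235,130,315,230,5),crop(t,230,100,305,180,5))
```

```text
[ 0.62345668 -0.05411731  0.27468303] [ 1.79975836e+02 -7.92803120e-02 -1.70974854e+02] [-0.29349654  0.86829478 -2.61449371] [-0.01856746  0.01082756  0.04077561]
```

View pics/a1.png

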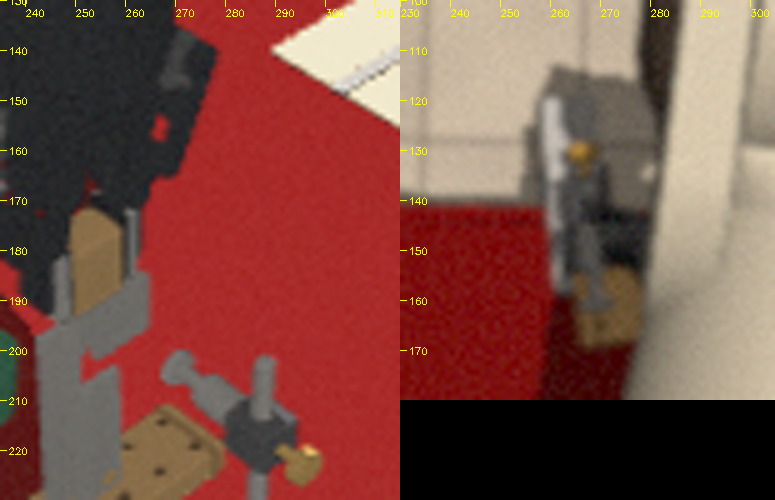

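Good view of the pin: head centre at scene (270.9,203.3), post top (288,201.4). The lip's corners are at (265,184) and (265,195.6), the lower strap corner at (259,203.4). I'll refit the clip and check the held rack against the TCP.

Run:
```python
from h import *
from scipy.optimize import least_squares
np.set_printoptions(precision=4,suppress=True)
def pt(p,q,h):
    return R.from_euler('z',p[2]).as_matrix()@np.array([q[0],q[1],q[2]+(p[3] if h else 0)])+[p[0],p[1],0]
obs=[('scene',(288,201.5),(0,0,.216),0),('scene',(270.9,203.3),(-.0555,0,.165),1),('scene',(276.6,208),(-.037,0,.165),1),('top',(269.5,160.5),(-.0555,0,.165),1),('top',(267.5,138),(0,0,.216),0)]
def f(p):return np.ravel([proj(c,pt(p,q,h))-u for c,u,q,h in obs])
s=least_squares(f,[.665,.012,.1,.01]);p=s.x;print(p,np.degrees(p[2]),'pin z',p[3]+.165);print(np.reshape(f(p),(-1,2)))
print('pin mid',pt(p,(-.045,0,.165),1))
for y in(-.027,-.040):print(y,pt(p,(-.045,y,0),0)[:2])
# rack held
yw=np.radians(9.02)
ro=[((265,184),(0,36,135)),((265,195.6),(0,36,104)),((259,203.4),(0,18,90)),((242.4,197),(0,-25,135))]
g=lambda r:np.ravel([proj('scene',pt([r[0],r[1],yw,0],np.array(q)/1e3,0)+[0,0,r[2]])-u for u,q in ro])
s=least_squares(g,[.62,-.05,.113]);print('rack seen',s.x,g(s.x))
```

```text
[0.6649 0.0118 0.1175 0.0035] 6.731059545651215 pin z 0.1685062621811305
[[ 0.071  -0.1964]
 [-0.2571  0.1846]
 [-0.5393 -0.2827]
 [-0.494   0.3622]
 [-0.0242 -1.0427]]
pin mid [0.6202 0.0065 0.1685]
-0.027 [ 0.6234 -0.0203]
-0.04 [ 0.6249 -0.0332]
rack seen [ 0.6491 -0.0701  0.1401] [-0.0768 -0.2615 -0.0942 -0.9071 -0.2456  0.1761  0.3937  0.9402]
```

Run:
```python
from h import *
from scipy.optimize import least_squares
np.set_printoptions(precision=2,suppress=True)
a=np.radians(9.02)
ro=[((265,184),(0,36,135)),((265,195.6),(0,36,104)),((259,203.4),(0,18,90)),((242.4,197),(0,-25,135))]
M=R.from_euler('z',a).as_matrix()
g=lambda r:np.ravel([proj('scene',M@(np.array(q)/1e3)+[r[0],r[1],.1142])-u for u,q in ro])
print(g([.6235,-.0541]).reshape(-1,2));s=least_squares(g,[.62,-.05]);print(s.x*1e3,g(s.x).reshape(-1,2))
s=camera('scene');t=camera('top')
r=crop(s,235,165,305,245,8)
D=lambda q,p0,MM:tuple(int(v) for v in (proj('scene',MM@(np.array(q)/1e3)+p0)+.5-[235,165])*8)
P=np.array([D(q,[.6235,-.0541,.1142],M) for q in[(0,-25,18),(0,-25,135),(0,36,135),(0,36,104),(0,-5,104),(0,-5,90),(0,18,90),(0,18,18)]]);cv2.polylines(r,[P],False,(255,0,255),1)
P=np.array([D(q,[.6235,-.0541,.1142],M) for q in[(20,-70,18),(20,70,18),(-20,70,18)]]);cv2.polylines(r,[P],False,(255,0,255),1)
C=R.from_euler('z',.1175).as_matrix()
for x in(-37,-53,-58):
    P=np.array([D((x,9*np.cos(v),168.5+9*np.sin(v)),[.6649,.0118,0],C) for v in np.linspace(0,6.3,30)]);cv2.polylines(r,[P],False,(0,255,0),1)
cv2.imwrite('pics/a2.png',r[:600])
```

```text
[[-0.81 -0.65]
 [-0.81 -1.76]
 [-0.7  -1.05]
 [ 0.65 -0.11]]
[626.32 -54.96] [[-0.39  0.22]
 [-0.4  -0.88]
 [-0.3  -0.16]
 [ 1.03  0.83]]
```

View pics/a2.png

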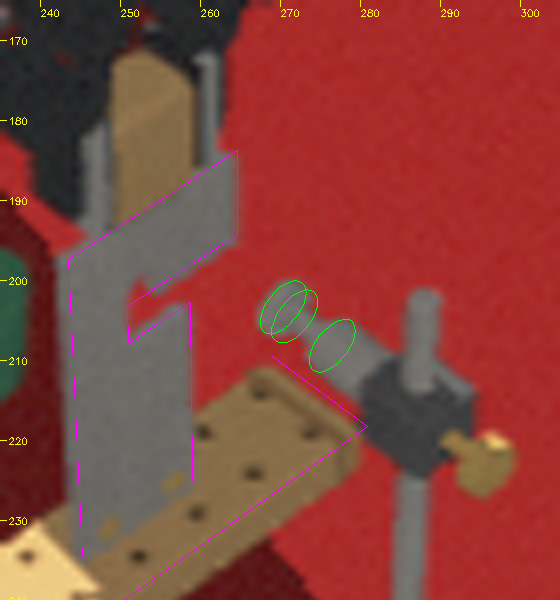

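Run:
```python
from h import *
plan([.6218,-.0185,.2747],187.5,2)
```

```text
[[-0.002, 0.018, 0.0005], [-0.0017, 0.018, 0.0005]] tw z 0.07439419783652283
```

Request:
send_rows:
  linear:
    - [-0.002, 0.01, 0]
    - [-0.002, 0.018, 0]
    - [0, 0.008, 0]
    - [0, 0, 0.01]
    - [0, 0, 0.012]
    - [0, 0, 0.008]
    - [0, 0, 0]
    - [0, 0, 0]
  twist:
    - [0, 0, 0.07]
    - [0, 0, 0.08]
    - [0, 0, 0]
    - [0, 0, 0]
    - [0, 0, 0]
    - [0, 0, 0]
    - [0, 0, 0]
    - [0, 0, 0]
  gripper: [20, 20, 20, 20, 20, 20, 20, 20]

```text
time: 7.48
ee_pos: [0.6228, -0.0188, 0.2455]
tcp_rot: [-180.0, 0.0, -172.5]
wrist_force: [0.0, -0.7, -3.2]
opening: 0.0298
grasp_force: 51.2
```

Run:
```python
from h import *
o=bot.get_obs();print(o['ee_pos'],o['tcp_rot'],o['wrist_force'],o['torque'])
s=camera('scene');t=camera('top')
save('pics/b1.png',crop(s,240,155,310,235,7))
```

```text
[ 0.62284271 -0.01881014  0.24550191] [-1.79997086e+02  1.34852411e-02 -1.72529791e+02] [ 0.01462799 -0.72918922 -3.22917514] [ 0.00805583 -0.0109668   0.01235349]
```

View pics/b1.png

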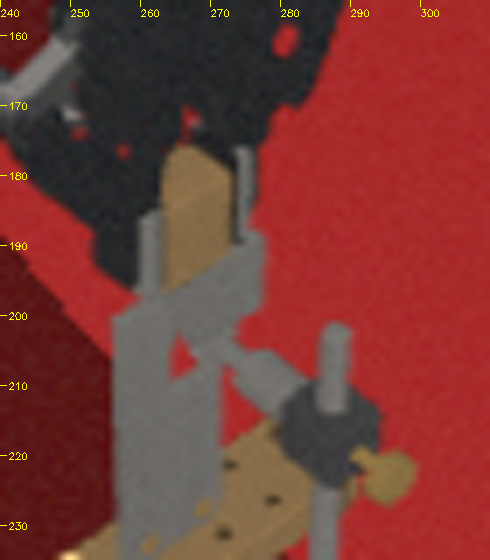

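The lip sits above the bare pin, which shows from (270,203) to the shoulder at (276,207). I'm lowering and feeling for contact.

Request:
send_rows:
  linear:
    - [0, 0, 0.004]
    - [0, 0, 0.004]
    - [0, 0, 0.002]
    - [0, 0, 0]
    - [0, 0, 0]
  twist:
    - [0, 0, 0]
    - [0, 0, 0]
    - [0, 0, 0]
    - [0, 0, 0]
    - [0, 0, 0]
  gripper: [20, 20, 20, 20, 20]

```text
time: 8.2
ee_pos: [0.6229, -0.0186, 0.2354]
tcp_rot: [-180.0, 0.0, -172.5]
wrist_force: [0.6, 0.7, -2.0]
opening: 0.0292
grasp_force: 51.2
```

Request:
send_rows:
  linear:
    - [0, 0, 0.0005]
    - [0, 0, 0.0005]
    - [0, 0, 0]
    - [0, 0, 0]
  twist:
    - [0, 0, 0]
    - [0, 0, 0]
    - [0, 0, 0]
    - [0, 0, 0]
  gripper: [20, 20, 20, 20]

```text
time: 8.7
ee_pos: [0.6228, -0.0186, 0.2343]
tcp_rot: [-180.0, 0.0, -172.5]
wrist_force: [0.0, 0.2, -2.4]
opening: 0.0295
grasp_force: 51.2
```

Request:
send_rows:
  linear:
    - [0, 0, 0.0005]
    - [0, 0, 0.0005]
    - [0, 0, 0]
    - [0, 0, 0]
  twist:
    - [0, 0, 0]
    - [0, 0, 0]
    - [0, 0, 0]
    - [0, 0, 0]
  gripper: [20, 20, 20, 20]

```text
time: 9.2
ee_pos: [0.6228, -0.0186, 0.2333]
tcp_rot: [180.0, -0.0, -172.5]
wrist_force: [-0.4, 0.0, -2.6]
opening: 0.0296
grasp_force: 51.2
```

Request:
send_rows:
  linear:
    - [0, 0, 0.0005]
    - [0, 0, 0]
    - [0, 0, 0]
  twist:
    - [0, 0, 0]
    - [0, 0, 0]
    - [0, 0, 0]
  gripper: [20, 20, 20]

```text
time: 9.57
ee_pos: [0.6228, -0.0186, 0.2328]
tcp_rot: [-180.0, -0.0, -172.5]
wrist_force: [-0.4, -0.0, -3.1]
opening: 0.0298
grasp_force: 51.2
```

Request:
send_rows:
  linear:
    - [0, 0, 0.0005]
    - [0, 0, 0]
    - [0, 0, 0]
  twist:
    - [0, 0, 0]
    - [0, 0, 0]
    - [0, 0, 0]
  gripper: [20, 20, 20]

```text
time: 9.95
ee_pos: [0.6228, -0.0186, 0.2323]
tcp_rot: [180.0, 0.0, -172.5]
wrist_force: [0.6, 0.5, -2.6]
opening: 0.0298
grasp_force: 51.2
```

Request:
send_rows:
  linear:
    - [0, 0, 0.0005]
    - [0, 0, 0]
    - [0, 0, 0]
  twist:
    - [0, 0, 0]
    - [0, 0, 0]
    - [0, 0, 0]
  gripper: [20, 20, 20]

```text
time: 10.32
ee_pos: [0.6228, -0.0186, 0.2318]
tcp_rot: [180.0, 0.0, -172.5]
wrist_force: [0.4, 0.6, -3.8]
opening: 0.0294
grasp_force: 51.2
```

Request:
send_rows:
  linear:
    - [0, 0, 0.0005]
    - [0, 0, 0]
    - [0, 0, 0]
  twist:
    - [0, 0, 0]
    - [0, 0, 0]
    - [0, 0, 0]
  gripper: [20, 20, 20]

```text
time: 10.7
ee_pos: [0.6228, -0.0186, 0.2314]
tcp_rot: [-180.0, 0.0, -172.5]
wrist_force: [-0.4, 0.6, -1.2]
opening: 0.0289
grasp_force: 51.3
```

```bash
cat > f.py <<'E'
from h import *
np.set_printoptions(precision=2,suppress=True)
F=[]
for _ in range(8):camera('top');o=bot.get_obs();F.append(np.r_[o['wrist_force'],o['torque']*10])
F=np.array(F);print(F.mean(0),F.std(0)[:3],o['ee_pos']*1e3,o['time'])
E
python3 f.py
```

```text
[-0.33 -0.34 -0.9   0.33  1.08  0.29] [0.43 0.3  0.56] [622.81 -18.61 231.33] 11.1
```

Contact found: the wrist load drops from -2.6 to -0.9 N, so about 1.7 N rests on the pin, at pin centre z about 0.171. I'm sliding sideways.

Request:
send_rows:
  linear:
    - [0, 0.002, 0]
    - [0, 0.003, 0]
    - [0, 0.003, 0]
    - [0, 0.003, 0]
    - [0, 0.002, 0]
    - [0, 0, 0]
  twist:
    - [0, 0, 0]
    - [0, 0, 0]
    - [0, 0, 0]
    - [0, 0, 0]
    - [0, 0, 0]
    - [0, 0, 0]
  gripper: [20, 20, 20, 20, 20, 20]

```text
time: 11.85
ee_pos: [0.6211, -0.0055, 0.2313]
tcp_rot: [180.0, 0.0, -172.5]
wrist_force: [0.2, -0.6, -1.4]
opening: 0.0294
grasp_force: 51.4
```

```bash
python3 f.py
```

```text
[ 0.07 -0.39 -0.91 -0.35 -0.09 -0.01] [0.36 0.6  0.71] [621.13  -5.75 231.27] 12.25
```

Request:
send_rows:
  linear:
    - [0, 0.003, 0]
    - [0, 0.003, 0]
    - [0, 0.002, 0]
    - [0, 0, 0]
  twist:
    - [0, 0, 0]
    - [0, 0, 0]
    - [0, 0, 0]
    - [0, 0, 0]
  gripper: [20, 20, 20, 20]

```text
time: 12.75
ee_pos: [0.62, 0.0026, 0.2311]
tcp_rot: [180.0, -0.0, -172.5]
wrist_force: [-0.2, 1.4, -1.6]
opening: 0.029
grasp_force: 51.1
```

```bash
python3 f.py
```

```text
[-0.34  0.75 -2.04  1.53  0.26 -0.3 ] [0.42 0.4  0.27] [620.09   2.19 231.26] 13.15
```

Request:
send_rows:
  linear:
    - [0, 0.001, 0]
    - [0, 0.001, 0]
    - [0, 0, 0]
  twist:
    - [0, 0, 0]
    - [0, 0, 0]
    - [0, 0, 0]
  gripper: [20, 20, 20]

```text
time: 13.52
ee_pos: [0.6198, 0.0043, 0.2312]
tcp_rot: [-180.0, -0.0, -172.5]
wrist_force: [-0.3, 0.3, -3.7]
opening: 0.0289
grasp_force: 51.2
```

```bash
python3 f.py
```

```text
[ 0.03 -0.13 -2.97  0.13  0.15 -0.23] [0.42 0.58 0.27] [619.81   4.19 231.26] 13.925
```

Request:
send_rows:
  linear:
    - [0, 0.001, 0]
    - [0, 0.001, 0]
    - [0, 0, 0]
  twist:
    - [0, 0, 0]
    - [0, 0, 0]
    - [0, 0, 0]
  gripper: [20, 20, 20]

```text
time: 14.3
ee_pos: [0.6196, 0.0063, 0.2313]
tcp_rot: [-180.0, 0.0, -172.5]
wrist_force: [-0.8, 0.1, -2.3]
opening: 0.0292
grasp_force: 51.2
```

```bash
python3 f.py
```

```text
[ 0.    0.12 -2.98 -0.1   0.07  0.05] [0.63 0.45 0.26] [619.55   6.18 231.26] 14.7
```

Request:
send_rows:
  linear:
    - [0, 0.001, 0]
    - [0, 0.001, 0]
    - [0, 0, 0]
  twist:
    - [0, 0, 0]
    - [0, 0, 0]
    - [0, 0, 0]
  gripper: [20, 20, 20]

```text
time: 15.08
ee_pos: [0.6193, 0.0082, 0.2313]
tcp_rot: [-180.0, -0.0, -172.5]
wrist_force: [-0.0, -0.5, -1.7]
opening: 0.0291
grasp_force: 51.2
```

```bash
python3 f.py
```

```text
[ 0.43 -0.39 -2.68 -0.86 -0.01 -0.06] [0.53 0.44 0.37] [619.32   8.15 231.28] 15.475
```

Request:
send_rows:
  linear:
    - [0, 0.001, 0]
    - [0, 0, 0]
    - [0, 0, 0]
  twist:
    - [0, 0, 0]
    - [0, 0, 0]
    - [0, 0, 0]
  gripper: [20, 20, 20]

```text
time: 15.85
ee_pos: [0.6192, 0.0091, 0.2313]
tcp_rot: [-180.0, 0.0, -172.5]
wrist_force: [0.5, -0.8, -2.8]
opening: 0.0293
grasp_force: 51.2
```

```bash
python3 f.py
```

```text
[ 0.23 -1.17 -2.54 -3.34 -0.37  0.03] [0.6  0.4  0.48] [619.18   9.13 231.29] 16.25
```

Fy of -1.2 N says the slot's end wall touched at y about 0.0085. I'm backing off 1.5 mm to centre the pin and lowering.

Request:
send_rows:
  linear:
    - [0, -0.0015, 0]
    - [0, 0, 0.002]
    - [0, 0, 0.002]
    - [0, 0, 0.002]
    - [0, 0, 0.001]
    - [0, 0, 0]
  twist:
    - [0, 0, 0]
    - [0, 0, 0]
    - [0, 0, 0]
    - [0, 0, 0]
    - [0, 0, 0]
    - [0, 0, 0]
  gripper: [20, 20, 20, 20, 20, 20]

```text
time: 17.0
ee_pos: [0.6193, 0.0077, 0.2242]
tcp_rot: [180.0, -0.0, -172.5]
wrist_force: [0.5, -0.2, -2.4]
opening: 0.0293
grasp_force: 51.2
```

```bash
python3 f.py
```

```text
[ 0.21 -0.12 -2.35 -0.3   0.09 -0.13] [0.37 0.48 0.34] [619.4    7.68 224.34] 17.4
```

Request:
send_rows:
  linear:
    - [0, 0, 0.001]
    - [0, 0, 0.0005]
    - [0, 0, 0]
    - [0, 0, 0]
  twist:
    - [0, 0, 0]
    - [0, 0, 0]
    - [0, 0, 0]
    - [0, 0, 0]
  gripper: [20, 20, 20, 20]

```text
time: 17.9
ee_pos: [0.6194, 0.0077, 0.2228]
tcp_rot: [180.0, -0.0, -172.5]
wrist_force: [-0.3, -0.9, -3.6]
opening: 0.0291
grasp_force: 51.0
```

```bash
python3 f.py
```

```text
[-0.04  0.01 -2.66 -0.19 -0.11 -0.05] [0.38 0.55 0.37] [619.37   7.68 222.75] 18.3
```

Request:
send_rows:
  linear:
    - [0, 0, 0.0005]
    - [0, 0, 0.0005]
    - [0, 0, 0]
    - [0, 0, 0]
  twist:
    - [0, 0, 0]
    - [0, 0, 0]
    - [0, 0, 0]
    - [0, 0, 0]
  gripper: [20, 20, 20, 20]

```text
time: 18.8
ee_pos: [0.6194, 0.0076, 0.2218]
tcp_rot: [-180.0, 0.0, -172.5]
wrist_force: [-0.2, -0.4, -2.0]
opening: 0.0295
grasp_force: 51.2
```

```bash
python3 f.py
```

```text
[ 0.13 -0.61 -1.8  -1.18  0.04 -0.05] [0.47 0.32 0.31] [619.38   7.67 221.81] 19.2
```

Request:
send_rows:
  linear:
    - [0, 0, 0.0003]
    - [0, 0, 0]
    - [0, 0, 0]
  twist:
    - [0, 0, 0]
    - [0, 0, 0]
    - [0, 0, 0]
  gripper: [20, 20, 20]

```text
time: 19.58
ee_pos: [0.6194, 0.0077, 0.2216]
tcp_rot: [-180.0, 0.0, -172.5]
wrist_force: [-0.2, -1.3, -0.3]
opening: 0.0295
grasp_force: 51.4
```

```bash
python3 f.py
```

```text
[-0.2  -0.53 -0.71 -1.93  0.8  -0.16] [0.48 0.22 0.4 ] [619.37   7.67 221.5 ] 19.975
```

Request:
send_rows:
  linear:
    - [0, -0.0004, 0]
    - [0, 0, 0.0002]
    - [0, 0, 0]
    - [0, 0, 0]
  twist:
    - [0, 0, 0]
    - [0, 0, 0]
    - [0, 0, 0]
    - [0, 0, 0]
  gripper: [20, 20, 20, 20]

```text
time: 20.48
ee_pos: [0.6194, 0.0073, 0.2213]
tcp_rot: [180.0, 0.0, -172.5]
wrist_force: [0.7, -0.5, -0.9]
opening: 0.0294
grasp_force: 51.4
```

```bash
python3 f.py
```

```text
[-0.53 -0.24 -0.22 -1.13  1.   -0.09] [0.63 0.42 0.55] [619.43   7.28 221.32] 20.875
```

The pin carries about 2.4 N, nearly the full weight. I'm easing the grip, then opening.

Request:
send_rows:
  linear:
    - [0, -0.0002, 0]
    - [0, 0, 0.0001]
    - [0, 0, 0]
  twist:
    - [0, 0, 0]
    - [0, 0, 0]
    - [0, 0, 0]
  gripper: [20, 20, 20]
  grip_force: 20

```text
time: 21.25
ee_pos: [0.6195, 0.0071, 0.2213]
tcp_rot: [180.0, 0.0, -172.5]
wrist_force: [-1.1, 0.1, 0.0]
opening: 0.0293
grasp_force: 51.4
```

```bash
python3 f.py
```

```text
[-0.6  -0.56  0.64 -0.88  1.75 -0.11] [0.5  0.48 0.48] [619.45   7.07 221.21] 21.65
```

Request:
send_rows:
  linear:
    - [0, 0, 0]
    - [0, 0, 0]
    - [0, 0, 0]
    - [0, 0, 0]
    - [0, 0, 0]
    - [0, 0, 0]
    - [0, 0, 0]
    - [0, 0, 0]
  twist:
    - [0, 0, 0]
    - [0, 0, 0]
    - [0, 0, 0]
    - [0, 0, 0]
    - [0, 0, 0]
    - [0, 0, 0]
    - [0, 0, 0]
    - [0, 0, 0]
  gripper: [34, 35, 36, 37, 39, 42, 48, 56]

```text
time: 22.65
ee_pos: [0.6194, 0.0071, 0.2212]
tcp_rot: [-180.0, -0.0, -172.5]
wrist_force: [-0.4, -0.5, 0.6]
opening: 0.048
grasp_force: 0.0
```

```bash
python3 f.py
python3 - <<'E'
from h import *
s=camera('scene');t=camera('top')
save('pics/d1.png',crop(s,230,135,320,245,5))
E
```

```text
[ 0.02 -0.    0.41 -0.25 -0.15  0.09] [0.45 0.37 0.38] [619.45   7.13 221.18] 23.05
```

View pics/d1.png

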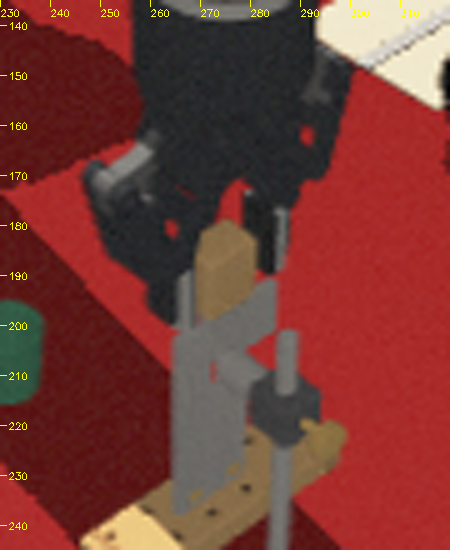

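The rack hangs upright on the pin (slot at 270,208), with the fingers open and clear of the knob at 270,188. I'm withdrawing straight up.

Request:
send_rows:
  linear:
    - [0, 0, -0.005]
    - [0, 0, -0.015]
    - [0, 0, -0.03]
    - [0, 0, -0.04]
    - [0, 0, -0.03]
    - [0, 0, 0]
    - [0, 0, 0]
    - [0, 0, 0]
  twist:
    - [0, 0, 0]
    - [0, 0, 0]
    - [0, 0, 0]
    - [0, 0, 0]
    - [0, 0, 0]
    - [0, 0, 0]
    - [0, 0, 0]
    - [0, 0, 0]
  gripper: [56, 56, 56, 56, 56, 56, 56, 56]

```text
time: 24.15
ee_pos: [0.6193, 0.0071, 0.3402]
tcp_rot: [180.0, -0.1, -172.5]
wrist_force: [0.1, -0.5, -0.2]
opening: 0.0478
grasp_force: 0.0
```

Run:
```python
from h import *
a=camera('scene')
for _ in range(12):b=camera('scene')
print(bot.get_obs()['ee_pos'],'change',np.abs(a[170:260,230:320].astype(int)-b[170:260,230:320]).mean())
save('pics/e1.png',crop(b,230,135,320,250,5))
```

```text
[0.61946727 0.00706138 0.34122137] change 2.4215637860082304
```

View pics/e1.png

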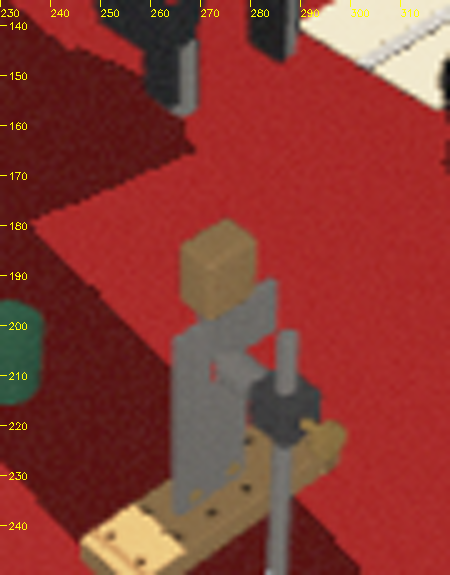

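The rack hangs level with its corners unmoved (knob 273,188, strap bottom 177,237), and the fingers are clear above. I'm handing in.

```bash
python3 -c "
from workcell import ticket
print(ticket.job_done())"
```

```text
the job is handed in; nothing more can be done
None
```

The rack is hanging on the clip's pin, looking level and still in the last picture with the gripper clear above it, and the job was handed in about 25 s into the 70 s limit; the hand-in gave no verdict.

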